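Saddle a pale turning blank onto the stacked row

TASK

Three round turning blanks lie side by side in the plywood rack, two pale ones next to each other and a dark one at one end. Start the second layer: take the matching loose pale blank (same thickness, green ends) from the bench and lower it gently, without dropping it, into the valley between the two pale blanks in the rack, lying parallel to them with its ends about level with theirs. Let go of it there, and keep the row in place.

Things in the scene. Friction and masses are not known exactly. Their poses are not given: they have to be found in the camera images.
- blank_center (a point): Centre of the loose pale blank to stack: solid light-wood round bar, green ends, 56 mm diameter, 130 mm long, about 0.2 kg, lying on the bench; rolls if pushed. x runs along the bar. In the valley its centre is 48 mm above the row's centres, so the tops below are only 20 mm under it: grip it across so that the fingertips reach at most 16 mm below its centre. A like dark one (red ends) is not it.
- row_a_center (a point): Centre of the pale blank (light wood, green ends, 56 mm diameter, 130 mm long) at one end of the row in the rack; loose, held by its neighbour and a rail. x runs along the bar.
- row_b_center (a point): Centre of the other pale blank in the rack, same size and look, always the middle one of the three, about 56.5 mm from row_a axis to axis. The valley to fill is above the midpoint of row_a and row_b. A dark blank of the same size (red ends) lies on its other side.
- rack: Fixed plywood rack on the bench. Origin: centre of its underside; x along the blanks, y across the row, z up. Board 150 x 198 mm, 12 mm thick; a 14 mm rail along each y side, top 42 mm above the bench. The row's centres are 40 mm and its tops 68 mm above the bench; blank ends lie 10 mm inside the board's ends.

How it is judged:
By the outcome, as a careful person would: the job done as asked, in the order asked, and still so for the second after the job is handed in, with the robot touching nothing.
It also fails if it takes over 37 s, if anything falls off the work surface, if the arm or the gripper's body presses on something with over 40 N, if the wrist force passes 120 N, or if a joint passes its speed limit or range.

ROBOT

A 7-joint arm with a two-finger parallel gripper is mounted at the origin on the work surface. World frame = base frame: x ahead of the robot, y to its left, z up, the work surface at z = 0. Lengths are in mm, angles in rad, forces in N, time in s.
With the tool pointing down it reaches from about 425 to 875 mm from the base axis. Payload 8.4 kg.
Tool frame: the origin (TCP) lies between the finger pads; the fingertips stand 19 mm ahead of it and the grasp point (between the pads) is the TCP; z points along the fingers, y is the direction in which the jaws open and shut (so a half turn about z gives the same grasp; the last joint's range is limited). The gripper opens to 87 mm and grips with 3 to 60 N. Pads are 19 mm wide; open, the fingers measure 117 mm over their backs; the gripper's body (75 mm by 190 mm) begins 51 mm behind the grasp point.
Start: joints at [-1.278, 0.333, 0.04, 1.465, -0.013, 1.343, -0.059], TCP at [248.203, 600.716, 241.546] pointing down, gripper open.
Joint ranges: [-2.58, 2.58], [-0.38, 2.09], [-1.3, 1.39], [0.25, 2.4], [-1.5, 4.64], [0.08, 2.09], [-2.65, 2.65]. Speed limits (rad/s): [2.22, 2.22, 2.79, 2.79, 3.14, 3.14, 3.14].

INTERFACE

Orientations are given as a unit quaternion [x, y, z, w].
In Python, from bench import r gives the robot as it stands. Calls block until the motion is done:
- r.move_ptp(position, orientation): joint-space move of the TCP to a pose.
- r.move_linear(position, attitude=None, max_speed=150): straight line of the TCP; attitude=None keeps the orientation; max_speed is the mean speed in mm/s.
- r.set_joints(angles): joint-space move.
- r.gripper_open() and r.close_gripper(grip_force=None): open the fingers fully, or close them until they stop; grip_force is the grip in N (None keeps the last).
- r.pause(seconds).
- r.ik(position, orientation): joint angles nearest the present ones, or None.
- r.capture(name): name is "side" or "top" or "wrist"; returns a dict with "frame" (400x640x3 uint8, red, green, blue), "z_map" (400x640 float32, mm along the optical axis (not along the pixel's ray), 0 where there is no reading), "K" (3x3 intrinsics, pixels), "world_to_cam" (4x4, takes a point from world to camera coordinates); the wrist camera has in their place "tool_from_camera" (4x4, takes a point from camera to tool coordinates, whose origin is the TCP and whose axes are the flange's). Camera axes: x right, y down, z forward; pixel columns grow to the right and rows downward; lengths in mm; the calibration is good to about 2 mm. A picture is of the moment at which its call begins: read the wrist's pose just before it.
A pose or a line that the arm cannot do raises r.Unreachable and nothing moves.
- r.close_job(): hands the job in, once; it reports no verdict.
Trained networks look in a picture, given as the dict that the camera call returned (one of the last four; its "shot" number tells which), for a name from the list of things; names that differ only in an ending like _2 or _b are one class to them, and where a whole thing is asked for, a point or a joint stands for the part that bears it (a point fixed in the world has none). Each returns a list of dicts, best first, with "score" (0 to 1); they miss things now and then, are a little off and sometimes report something else, mostly with a low value. They report only what shows in the picture. A call takes as long as a camera call.
- r.look_for(picture, thing): "bbox" ([left, top, right, bottom] in pixels, round what is visible of it).
- r.pinpoint(picture, thing): "position" ([column, row] in pixels: a listed point, or the origin of a listed thing).
Readings, each from a call of its own:
- r.get_time(): time.
- r.get_q(): joint angles.
- r.get_joint_vel(): joint speeds.
- r.get_tau(): joint torques, N m.
- r.get_eef_pos(): TCP position.
- r.get_orientation(): TCP orientation.
- r.get_ft_force(): force on the tool from outside, world axes, zero at the start.
- r.get_wrist_torque(): the same for the moment, N m.
- r.get_grip_width(): finger opening in mm.
Only numpy, scipy, OpenCV 4.12 (cv2) and the standard library are available. Lean on these libraries where they do the work, as an engineer would, in place of code of your own. Each camera call takes 0.05 s, during which the arm holds its last target.

## Working session

There is one attempt and no reset: what is moved stays moved. The work goes in short steps, each a Python script; the robot and the scene stay as the last script left them, time stands still between calls to the robot, and variables do not carry over. Pictures are saved under pics/ and viewed, and the job is handed in when it is done.

```bash
ls; mkdir -p pics; cat > h.py <<'E'
import numpy as np, cv2, pickle
from bench import r
def save(p,n): cv2.imwrite('pics/'+n+'.png',cv2.cvtColor(p['frame'],cv2.COLOR_RGB2BGR))
def pts(p):
    z=p['z_map']; v,u=np.mgrid[:z.shape[0],:z.shape[1]]
    c=np.stack([u,v,np.ones_like(u)],-1)@np.linalg.inv(p['K']).T*z[...,None]
    if 'world_to_cam' in p: T=np.linalg.inv(p['world_to_cam'])
    else:T=p['tool_from_camera']
    return c@T[:3,:3].T+T[:3,3]
E
python3 - <<'E'
from h import *
print(r.get_time(),r.get_eef_pos(),r.get_orientation())
for n in ['top','side','wrist']:
    p=r.capture(n); save(p,n+'0'); pickle.dump(p,open(n+'0.pkl','wb'))
    for t in ['blank_center','row_a_center','row_b_center','rack']:
        P=pts(p)
        print(n,t,[(np.round(d['position']),round(d['score'],2)) for d in r.pinpoint(p,t)],[(np.round(d['bbox']),round(d['score'],2)) for d in r.look_for(p,t)])
print(r.get_time())
E
```

```text
pics
0.0 [248.0605434  600.33010491 240.67766788] [ 1.94652268e-01  9.80871990e-01 -7.87407956e-04 -1.16812959e-04]
top blank_center [(array([379., 237.]), 0.56)] [(array([366., 206., 397., 265.]), 0.72)]
top row_a_center [(array([234., 204.]), 0.57)] [(array([217., 172., 248., 232.]), 0.58)]
top row_b_center [(array([257., 198.]), 0.86)] [(array([241., 170., 277., 228.]), 0.93)]
top rack [] [(array([208., 157., 310., 239.]), 0.7)]
side blank_center [(array([274., 246.]), 0.75), (array([304., 152.]), 0.47)] [(array([233., 228., 318., 265.]), 0.85)]
side row_a_center [(array([300., 153.]), 0.88)] [(array([271., 137., 330., 168.]), 0.6)]
side row_b_center [(array([309., 163.]), 0.65)] [(array([277., 149., 339., 179.]), 0.88)]
side rack [(array([310., 176.]), 0.85)] [(array([268., 151., 358., 207.]), 0.56)]
wrist blank_center [] []
wrist row_a_center [] []
wrist row_b_center [] []
wrist rack [] []
1.35
```

View pics/top0.png

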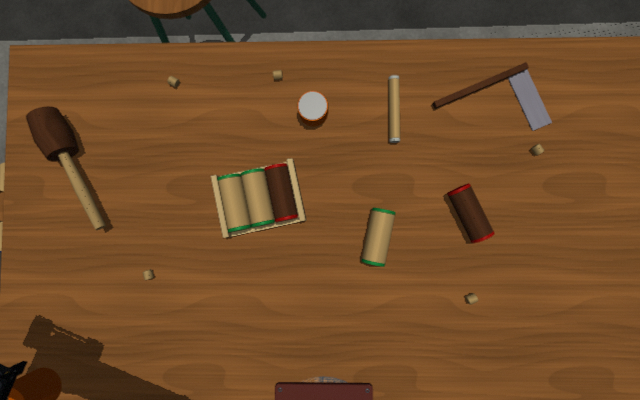

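View pics/side0.png

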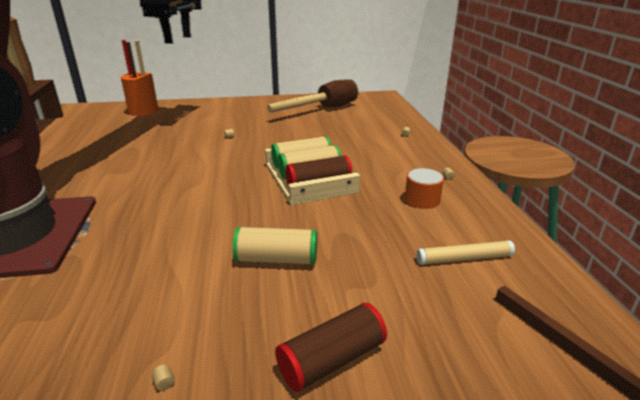

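```bash
python3 - <<'E'
from h import *
p=pickle.load(open('top0.pkl','rb')); P=pts(p)
for u,v in [(379,237),(234,204),(257,198),(290,198),(366,206),(397,265),(450,300)]: print(u,v,P[v,u].round(1))
print(np.linalg.inv(p['world_to_cam']).round(2),p['K'])
q=pickle.load(open('side0.pkl','rb')); Q=pts(q)
for u,v in [(274,246),(300,153),(309,163)]: print(u,v,Q[v,u].round(1))
E
```

```text
379 237 [ 462.7 -129.    54. ]
234 204 [538.7 202.1  63.9]
257 198 [551.9 148.3  69.3]
290 198 [552.3  74.2  58.8]
366 206 [ 535.4 -104.8    2.4]
397 265 [ 392.8 -178.7   -2.5]
450 300 [ 3.102e+02 -3.033e+02 -1.000e-01]
[[-0.0000e+00 -1.0000e+00  5.0000e-02  5.0131e+02]
 [-1.0000e+00  0.0000e+00  3.0000e-02 -1.7740e+01]
 [-3.0000e-02 -5.0000e-02 -1.0000e+00  9.4417e+02]
 [ 0.0000e+00  0.0000e+00  0.0000e+00  1.0000e+00]] [[387.36144265   0.         320.15230376]
 [  0.         387.36144265 200.27280804]
 [  0.           0.           1.        ]]
274 246 [ 459.4 -156.    45.5]
300 153 [533.5 138.5  68.5]
309 163 [546.3  88.7  67.5]
```

The top view shows the rack at about (258,198), with row_a at (234,204), row_b at (257,198) and the dark blank at (285,192). The loose pale blank is at (379,237), and the other red-ended dark blank at (470,213) is the decoy. I'll fit cylinders to the depth, then refine with the wrist camera.

```bash
cat >> h.py <<'E'
from scipy.optimize import least_squares
from scipy.spatial.transform import Rotation as R
def fit(W,c0,yaw0,zc,rad=28.,halfw=27,it=4,fz=True):
    """cylinder fit; W Nx3 world points. returns x,y,z,yaw"""
    c=np.array([c0[0],c0[1],zc,yaw0],float)
    for k in range(it):
        d=np.array([np.cos(c[3]),np.sin(c[3])]); n=np.array([-d[1],d[0]])
        s=(W[:,:2]-c[:2])@d; t=(W[:,:2]-c[:2])@n
        m=(abs(t)<(halfw if k<2 else 22))&(abs(s)<72)&(W[:,2]>c[2]+8)&(W[:,2]<c[2]+36)
        A=W[m]
        # along extents
        sm=s[m]; lo,hi=np.percentile(sm,[1,99]); mid=(sm.min()+sm.max())/2
        def f(q):
            d=np.array([np.cos(q[3]),np.sin(q[3])]); n=np.array([-d[1],d[0]])
            t=(A[:,:2]-q[:2])@n
            return np.hypot(t,A[:,2]-q[2])-rad
        q0=c.copy(); q0[:2]+=d*(lo+hi)/2
        def g(p): return f([q0[0]+n[0]*p[0],q0[1]+n[1]*p[0],q0[2]+p[1],q0[3]+p[2]])
        o=least_squares(g,[0,0,0],loss='soft_l1',x_scale=[1,1,.01])
        p=o.x; c=np.array([q0[0]+n[0]*p[0],q0[1]+n[1]*p[0],q0[2]+p[1],q0[3]+p[2]])
    return c,dict(n=int(m.sum()),rms=float(np.sqrt(np.mean(g(p)**2))),len=(float(lo),float(hi),float(sm.min()),float(sm.max())))
E
python3 - <<'E'
from h import *
for nm in ['top0','side0']:
    p=pickle.load(open(nm+'.pkl','rb')); W=pts(p)[p['z_map']>0].reshape(-1,3)
    for n,c,y,z in [('blank',(463,-134),-.1,28),('a',(539,200),.1,40),('b',(552,145),.1,40),('dark',(565,90),.1,40)]:
        c,i=fit(W,c,y,z); print(nm,n,c.round(3),i)
w=pickle.load(open('wrist0.pkl','rb'));print(w['K'],w['tool_from_camera'].round(3))
E
```

```text
top0 blank [ 4.62732e+02 -1.30634e+02  2.78870e+01 -2.11000e-01] {'n': 1094, 'rms': 1.4561606638992108, 'len': (-63.47805538515212, 63.51648645713135, -64.94334323464466, 64.82303872683178)}
top0 a [5.42130e+02 2.07531e+02 3.98800e+01 2.09000e-01] {'n': 1070, 'rms': 1.4378711773402797, 'len': (-63.39677399299174, 63.65282066757004, -64.53865049943911, 65.00423363511179)}
top0 b [5.53611e+02 1.52090e+02 3.98480e+01 2.09000e-01] {'n': 1074, 'rms': 1.5058128699362454, 'len': (-63.40613709857567, 63.41784132279744, -64.28571151632725, 65.35329302789728)}
top0 dark [5.65556e+02 9.71340e+01 3.98290e+01 2.10000e-01] {'n': 1083, 'rms': 1.4151285949746693, 'len': (-63.57367055380963, 63.57102081180198, -64.51921682686626, 65.27333344984042)}
side0 blank [ 4.64333e+02 -1.30932e+02  2.86880e+01 -2.12000e-01] {'n': 1352, 'rms': 1.4672000626825294, 'len': (-63.91299151918541, 63.92847274293592, -65.66441879827124, 64.2205268907684)}
side0 a [5.42328e+02 2.06751e+02 4.03980e+01 2.09000e-01] {'n': 545, 'rms': 2.613316704800895, 'len': (-63.86348428906379, 63.55367194055446, -64.08556508424483, 66.2066017862873)}
side0 b [5.54511e+02 1.51635e+02 4.03880e+01 2.10000e-01] {'n': 616, 'rms': 2.5127481698777214, 'len': (-64.25506037896074, 64.29900507423099, -64.66780210787957, 66.89369324703637)}
side0 dark [5.66016e+02 9.65300e+01 4.03520e+01 2.14000e-01] {'n': 697, 'rms': 2.48309593239286, 'len': (-64.08529410620147, 64.07892820531147, -64.52454452075024, 66.4178160078514)}
[[284.44709795   0.         317.79219662]
 [  0.         284.44709795 195.6898757 ]
 [  0.           0.           1.        ]] [[-0.00000e+00 -9.63000e-01 -2.68000e-01  7.18240e+01]
 [ 1.00000e+00 -0.00000e+00 -0.00000e+00 -6.40000e-02]
 [-0.00000e+00 -2.68000e-01  9.63000e-01 -1.43197e+02]
 [ 0.00000e+00  0.00000e+00  0.00000e+00  1.00000e+00]]
```

```bash
cat >> h.py <<'E'
def quat(yaw): return (R.from_euler('z',yaw)*R.from_euler('x',np.pi)).as_quat()
def wpts(p,pos,q):
    W=pts(p)[p['z_map']>0].reshape(-1,3); return R.from_quat(q).apply(W)+pos
BL=np.array([463.5,-130.8]);BY=-.2115;RY=.2095;V=np.array([548.15,179.5])
E
python3 - <<'E'
from h import *
for k in [0,np.pi,-np.pi]:
    for nm,c,y,z in [('look',V,RY,230),('bl',BL,BY,130),('blg',BL,BY,32),('place',V,RY,92)]:
        j=r.ik([*c,z],quat(y+k)); print(k,nm,None if j is None else np.round(j,2))
E
```

```text
0 look [-0.91  0.21  0.6   1.69 -0.12  1.28 -1.65]
0 bl [-0.71  0.1   0.95  2.04 -0.09  1.05 -1.49]
0 blg [-0.6   0.31  0.89  2.12 -0.32  0.85 -1.3 ]
0 place [-0.89  0.35  0.59  1.84 -0.23  1.02 -1.56]
3.141592653589793 look [-0.69  0.19  0.35  1.68 -0.07  1.28  1.45]
3.141592653589793 bl [-0.77  0.11  1.02  2.04 -0.11  1.05  1.66]
3.141592653589793 blg [-0.57  0.3   0.85  2.12 -0.3   0.85  1.82]
3.141592653589793 place [-0.66  0.32  0.32  1.83 -0.12  1.01  1.48]
-3.141592653589793 look [-0.69  0.19  0.35  1.68 -0.07  1.28  1.45]
-3.141592653589793 bl [-0.77  0.11  1.02  2.04 -0.11  1.05  1.66]
-3.141592653589793 blg [-0.57  0.3   0.85  2.12 -0.3   0.85  1.82]
-3.141592653589793 place [-0.66  0.32  0.32  1.83 -0.12  1.01  1.48]
```

```bash
python3 - <<'E'
from h import *
r.move_ptp([*V,230],quat(RY+np.pi)); print(r.get_time())
pos,q=r.get_eef_pos(),r.get_orientation(); p=r.capture('wrist'); save(p,'w1'); pickle.dump((p,pos,q),open('w1.pkl','wb'))
print(pos,q,quat(RY+np.pi)); W=wpts(p,pos,q)
for n,c,y,z in [('a',(542.2,207.1),.21,40),('b',(554.1,151.9),.21,40)]:
    c,i=fit(W,c,y,z); print(n,c.round(3),i)
r.move_ptp([*BL,150],quat(BY+np.pi)); print(r.get_time())
pos,q=r.get_eef_pos(),r.get_orientation(); p=r.capture('wrist'); save(p,'w2'); pickle.dump((p,pos,q),open('w2.pkl','wb'))
print(pos); W=wpts(p,pos,q)
c,i=fit(W,BL,BY,28); print('blank',c.round(3),i,r.get_time())
E
```

```text
3.225
[547.88183653 180.7152928  229.9717015 ] [-1.05215751e-01  9.94449402e-01  1.75923543e-04 -3.27324823e-05] [-1.04558542e-01  9.94518733e-01  6.08967092e-17 -6.40236421e-18]
a [5.42826e+02 2.06977e+02 3.96520e+01 2.10000e-01] {'n': 4382, 'rms': 0.636970062313898, 'len': (-63.061404775128096, 63.084622181117275, -64.09890078515629, 65.43102066020239)}
b [5.54611e+02 1.51799e+02 3.96230e+01 2.10000e-01] {'n': 4349, 'rms': 0.6513643286080261, 'len': (-63.06981418463804, 63.06960069594903, -64.07483602143098, 64.93436932465303)}
4.5333
[ 464.62530057 -129.35825614  150.40006036]
blank [ 4.56406e+02 -1.29245e+02  2.76460e+01 -2.11000e-01] {'n': 6281, 'rms': 0.5994562244296359, 'len': (-56.993874654080656, 56.99347538304632, -57.78589547219639, 61.92954165814382)} 4.5833
```

View pics/w1.png

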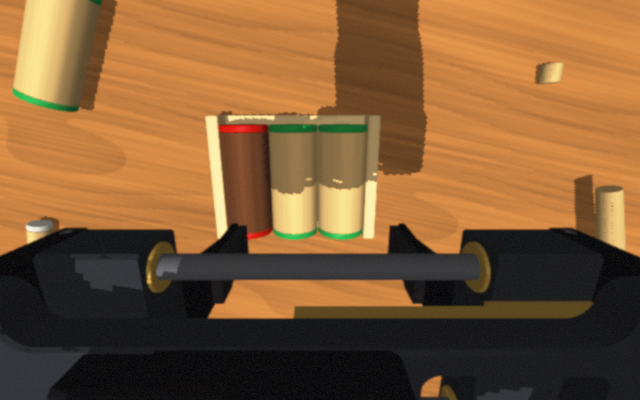

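View pics/w2.png

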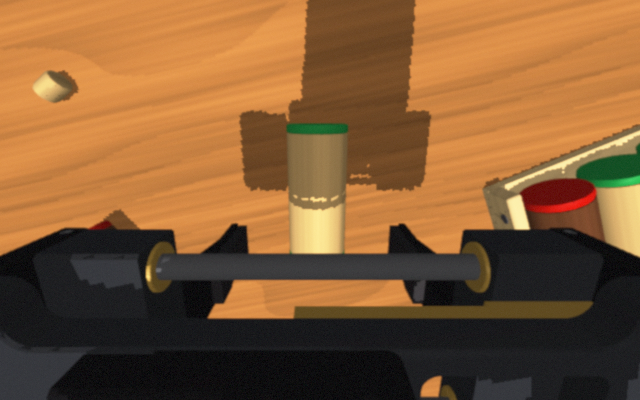

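The wrist view confirms the rack fit: the two pale blanks are at image x≈292 and 342, in agreement with the top and side views. The loose blank at about (318,190) agrees across its width. Its far end is hidden by the gripper, so I take its centre along the bar from the near end plus the top and side views. Next I grasp.

```bash
python3 - <<'E'
from h import *
C=np.array([463.2,-130.7]); q=quat(BY+np.pi)
r.move_linear([*C,60],q,150); r.pause(.2); e=r.get_eef_pos(); print(r.get_time(),e,r.get_ft_force())
r.move_linear([*C,34],q,60); r.pause(.2); e=r.get_eef_pos(); print(r.get_time(),e,r.get_orientation(),q,r.get_ft_force())
d=np.array([*C,34])-e
if np.linalg.norm(d)>1: 
    r.move_linear(np.array([*C,34])+d,q,20); r.pause(.1); print('corr',r.get_eef_pos())
r.close_gripper(20); print(r.get_time(),r.get_grip_width(),r.get_eef_pos(),r.get_ft_force())
E
```

```text
5.5333 [ 463.9151026  -130.70828302   60.88667793] [-0.08398881 -0.07024067 -0.06611192]
6.3167 [ 463.42726461 -130.73686436   34.24560868] [1.05585759e-01 9.94410170e-01 3.91732967e-05 2.42951407e-04] [1.05553009e-01 9.94413678e-01 6.08902764e-17 6.46325771e-18] [ 0.12975662 -0.47238063  0.15526685]
6.9667 55.64756481591917 [ 463.21749179 -130.65262105   33.99386632] [-0.48092364  0.15131195 -0.22588479]
```

```bash
python3 - <<'E'
from h import *
V=np.array([548.5,179.4]); q=quat(.21+np.pi)
r.move_linear([463.2,-130.7,60],None,80);r.move_linear([463.2,-130.7,170],None,200); print(r.get_time(),r.get_grip_width(),r.get_ft_force())
r.move_ptp([*V,170],q); r.pause(.3); pos=r.get_eef_pos();o=r.get_orientation(); print(r.get_time(),pos,o,q,r.get_grip_width(),r.get_ft_force())
for n in ['side','wrist','top']:
    p=r.capture(n); save(p,n+'3'); pickle.dump((p,pos,o),open(n+'3.pkl','wb'))
    W=wpts(p,pos,o) if n=='wrist' else pts(p)[p['z_map']>0].reshape(-1,3)
    if n!='top': 
      # bar in hand ends: points below TCP region
      d=np.array([np.cos(.21),np.sin(.21)]);nn=np.array([-d[1],d[0]])
      s=(W[:,:2]-V)@d;t=(W[:,:2]-V)@nn
      m=(abs(t)<30)&(W[:,2]>130)&(W[:,2]<196)&(abs(s)<75)&(abs(s)>20)
      for sg in (-1,1):
        k=m&(s*sg>0); 
        if k.sum()>20: print(n,sg,k.sum(),'s',s[k].min(),s[k].max(),'z',np.percentile(W[k,2],[2,98]),'t',t[k].min(),t[k].max())
print(r.get_time())
E
```

```text
8.1417 55.43268414002825 [-0.09480372 -0.39810362 -1.91985397]
9.6667 [548.66480267 178.4836373  170.22295427] [-1.04041553e-01  9.94572937e-01  6.77177989e-05  1.51532508e-04] [-1.04807169e-01  9.94492563e-01  6.08951067e-17 -6.41758819e-18] 55.09449857543232 [-1.03154838 -0.08311051 -2.49928221]
side -1 622 s -65.47508194559693 -20.124951864010427 z [142.20006394 192.74755753] t -29.9558168906891 22.87826995328478
side 1 438 s 20.260068264682193 65.46957162659785 z [143.14436572 192.84777293] t -29.94602224974328 2.1706537176818874
wrist -1 10607 s -65.19212546605746 -20.005348250974006 z [166.52836545 192.51062802] t -29.525466531558795 25.786653646911436
wrist 1 322 s 20.0082490239739 32.82750709087486 z [170.6059212  188.32072711] t -29.399138284004007 25.18302431082957
9.8167
```

View pics/side3.png

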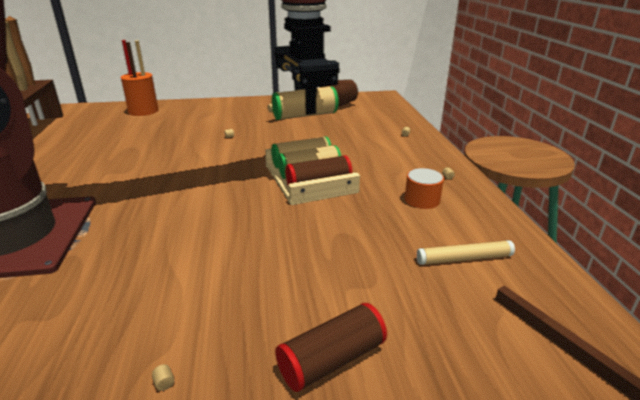

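View pics/wrist3.png

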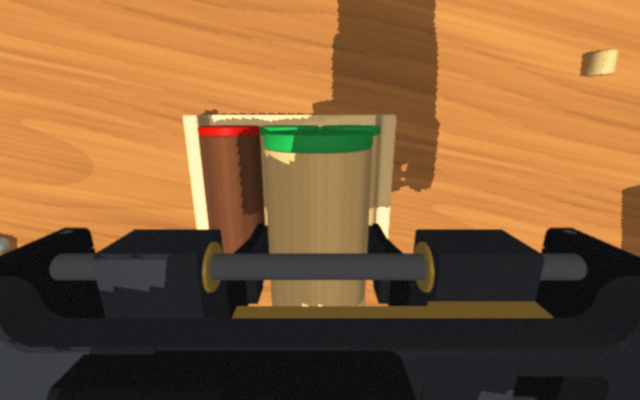

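The side view shows the bar level in the gripper at about (305,102), with its ends at ±65 mm around the target. The wrist view shows it parallel to the row. I'll lower it until the wrist force shows contact.

```bash
python3 - <<'E'
from h import *
V=np.array([548.5,179.4]); q=quat(.21+np.pi)
r.move_linear([*V,104],q,90); r.pause(.3); e=r.get_eef_pos(); f0=np.mean([r.get_ft_force() for _ in range(5)],0)
print(r.get_time(),e,f0)
off=np.clip(np.array([*V,104])-e,-1.5,1.5); off[2]=0
z=98.;r.move_linear(np.array([*V,z])+off,q,25); r.pause(.15)
f0=np.array(r.get_ft_force()); print(r.get_time(),r.get_eef_pos(),f0)
while z>91.5:
    z-=.7; r.move_linear(np.array([*V,z])+off,q,8); r.pause(.1)
    f=np.array(r.get_ft_force()); e=r.get_eef_pos(); print(round(z,1),e.round(2),(f-f0).round(2))
    if np.linalg.norm(f-f0)>2.5: break
print(r.get_time(),r.get_orientation(),q)
E
```

```text
11.0 [548.68295908 179.51510841 104.39997374] [-0.34799533 -0.10711325 -2.00670515]
11.5417 [548.34334611 179.29157447  98.01622716] [-0.39898854  0.44834755 -2.31599988]
97.3 [548.33 179.3   97.32] [ 0.35 -0.39 -0.45]
96.6 [548.29 179.3   96.58] [-0.31 -0.75  0.7 ]
95.9 [548.33 179.29  95.9 ] [ 0.88  0.48 -0.32]
95.2 [548.33 179.28  95.21] [ 0.32 -0.53 -0.52]
94.5 [548.26 179.79  94.95] [-3.24  1.24  7.88]
13.2917 [-1.04970054e-01  9.94475318e-01  3.54218104e-04  6.11648530e-05] [-1.04807169e-01  9.94492563e-01  6.08951067e-17 -6.41758819e-18]
```

```bash
python3 - <<'E'
from h import *
print(r.get_ft_force(),r.get_wrist_torque(),r.get_grip_width())
pos=r.get_eef_pos();o=r.get_orientation()
for n in ['side','top','wrist']:
    p=r.capture(n); save(p,n+'4'); 
    W=wpts(p,pos,o) if n=='wrist' else pts(p)[p['z_map']>0].reshape(-1,3)
    d=np.array([np.cos(.21),np.sin(.21)]);nn=np.array([-d[1],d[0]])
    for c,z in [((548.5,179.4),88),((542.6,207),40),((554.4,151.8),40),((565.8,97),40)]:
        try:
            c,i=fit(W,c,.21,z,halfw=24); print(n,c.round(2),i['n'],round(i['rms'],2),np.round(i['len'],1),'t',((c[:2]-[548.5,179.4])@nn).round(2))
        except Exception as ex: print(n,'fail',ex)
print(r.get_ft_force(),r.get_time())
E
```

```text
[-3.63567438  1.69049348  5.56757963] [ 0.32329068  0.84531265 -0.03000927] 55.38444203481625
side [5.4791e+02 1.7809e+02 8.9350e+01 2.1000e-01] 439 3.15 [-63.8  64.7 -64.2  65.9] t -1.16
side [ 5.3715e+02  1.8490e+02  2.8610e+01 -6.0000e-02] 74 7.47 [-57.8  62.1 -57.9  66.1] t 7.74
side [5.5363e+02 1.5318e+02 4.1410e+01 2.1000e-01] 702 3.23 [-64.   64.1 -65.1  66. ] t -26.71
side [5.6592e+02 9.6700e+01 4.0420e+01 2.1000e-01] 692 2.44 [-63.9  63.9 -64.7  66.4] t -84.51
top [5.472e+02 1.791e+02 8.861e+01 2.100e-01] 367 1.55 [-64.5  64.5 -64.6  65. ] t -0.02
top [4.9793e+02 1.9672e+02 4.0630e+01 2.4000e-01] 80 1.61 [-18.5  18.6 -18.7  19.1] t 27.48
top [5.5378e+02 1.5294e+02 4.0090e+01 2.1000e-01] 218 1.57 [-64.4  64.5 -64.6  65.4] t -26.98
top [5.6563e+02 9.7060e+01 3.9860e+01 2.1000e-01] 764 1.56 [-64.   64.  -64.5  65.7] t -84.1
wrist [5.2668e+02 1.7409e+02 8.8590e+01 2.1000e-01] 13153 1.18 [-42.7  42.7 -42.9  48.3] t -0.64
wrist [5.3837e+02 2.0592e+02 3.9800e+01 2.1000e-01] 2799 0.97 [-59.9  59.9 -61.   66.6] t 28.05
wrist [5.5008e+02 1.5165e+02 3.9860e+01 2.1000e-01] 2485 0.99 [-60.   60.  -61.1  65.6] t -27.47
wrist [5.4026e+02 9.1200e+01 3.9640e+01 2.1000e-01] 6827 0.85 [-37.6  37.6 -37.9  45.8] t -84.55
[-3.64919033  0.67702745  6.0377207 ] 13.4417
```

View pics/side4.png

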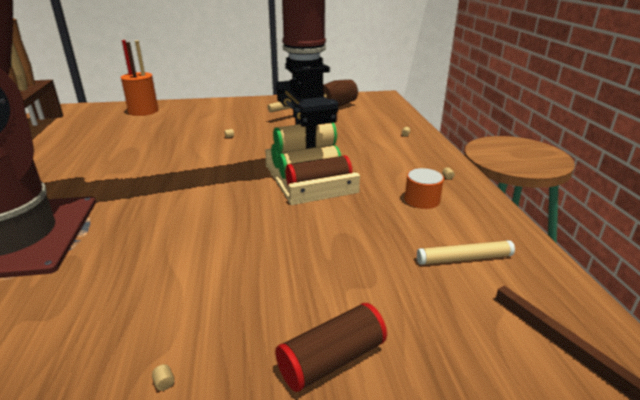

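View pics/wrist4.png

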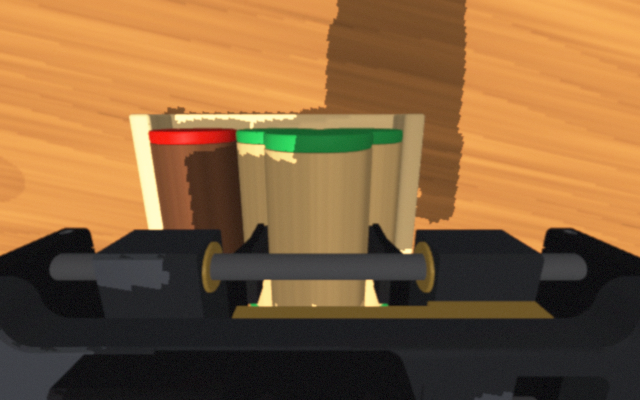

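Wrist fit: the bar sits about 0.9 mm toward row_b from the valley line and 0.76 mm high, so it touches row_b first. I'll lift slightly, shift across, and lower again.

```bash
python3 - <<'E'
from h import *
nn=np.array([-np.sin(.21),np.cos(.21)]); d=np.array([np.cos(.21),np.sin(.21)])
V=np.array([548.3,179.3])+nn*0.95+d*.4; q=quat(.21+np.pi)
r.move_linear([*r.get_eef_pos()[:2],97],q,20); r.move_linear([*V,97],q,20); r.pause(.2)
e=r.get_eef_pos();off=np.array([*V,97])-e; off=np.clip(off,-1,1)
r.move_linear(np.array([*V,96])+off,q,20); r.pause(.15)
f0=np.mean([r.get_ft_force() for _ in range(4)],0); print(r.get_time(),r.get_eef_pos(),f0,V)
z=96.
while z>92.4:
    z-=.4; r.move_linear(np.array([*V,z])+off,q,8); r.pause(.08)
    f=np.mean([r.get_ft_force() for _ in range(3)],0); e=r.get_eef_pos(); print(round(z,1),e.round(2),(f-f0).round(2),'n',((f-f0)[:2]@nn).round(2), 'td',((e[:2]-V)@nn).round(2))
    if np.linalg.norm(f-f0)>2.5: break
print(r.get_time(),r.get_wrist_torque())
pos=r.get_eef_pos();o=r.get_orientation()
p=r.capture('wrist'); save(p,'wrist5'); W=wpts(p,pos,o)
for c,z in [((548.5,179.4),88),((542.6,207),40),((554.4,151.8),40)]:
    c,i=fit(W,c,.21,z,halfw=24); print(c.round(2),i['n'],round(i['rms'],2),'t',((c[:2]-[548.5,179.4])@nn).round(2))
E
```

```text
14.5667 [548.46747067 180.37606273  96.02780466] [-0.73001426  0.51017631 -2.87237826] [548.49317546 180.31251333]
95.6 [548.47 180.36  95.62] [ 0.72 -0.2   0.54] n -0.35 td 0.05
95.2 [548.5  180.35  95.25] [ 0.39 -1.05  1.33] n -1.1 td 0.03
94.8 [548.49 180.33  94.81] [ 0.67 -0.22  0.43] n -0.35 td 0.02
94.4 [548.49 180.58  94.61] [-0.93  0.45  3.81] n 0.64 td 0.27
15.9 [0.19036909 0.33081093 0.01063036]
[5.2696e+02 1.7488e+02 8.8210e+01 2.1000e-01] 13136 1.19 t 0.08
[5.3828e+02 2.0597e+02 3.9750e+01 2.1000e-01] 2755 1.52 t 28.12
[5.5000e+02 1.5144e+02 3.9720e+01 2.1000e-01] 2686 1.63 t -27.66
```

```bash
python3 - <<'E'
from h import *
nn=np.array([-np.sin(.21),np.cos(.21)]); d=np.array([np.cos(.21),np.sin(.21)])
V=np.array([548.49,180.31])+nn*0.5; q=quat(.21+np.pi)
r.move_linear([*V,95.4],q,20); r.pause(.2)
off=np.clip(np.array([*V,95.4])-r.get_eef_pos(),-1,1)
f0=np.array([-.4,.2,-2.2])
z=95.2
while z>92.4:
    z-=.4; r.move_linear(np.array([*V,z])+off,q,8); r.pause(.08)
    f=np.mean([r.get_ft_force() for _ in range(3)],0); e=r.get_eef_pos(); print(round(z,1),e.round(2),(f-f0).round(2),'n',((f-f0)[:2]@nn).round(2), 'td',((e[:2]-V)@nn).round(2))
    if np.linalg.norm(f-f0)>2.5: break
print(r.get_time(),r.get_wrist_torque())
pos=r.get_eef_pos();o=r.get_orientation()
p=r.capture('wrist'); save(p,'wrist6'); W=wpts(p,pos,o)
for c,z in [((548.5,179.4),88),((542.6,207),40),((554.4,151.8),40)]:
    c,i=fit(W,c,.21,z,halfw=24); print(c.round(2),i['n'],round(i['rms'],2),'t',((c[:2]-[548.5,179.4])@nn).round(2))
E
```

```text
94.8 [548.45 180.94  94.93] [ 0.1  -1.39  0.81] n -1.38 td 0.13
94.4 [548.52 180.96  94.6 ] [ 0.6  -0.63 -0.01] n -0.74 td 0.13
94.0 [548.61 180.81  94.5 ] [-1.4  -3.05  5.9 ] n -2.69 td -0.03
17.4 [-0.27084206  0.42154674  0.02649251]
[5.2702e+02 1.7506e+02 8.8120e+01 2.1000e-01] 13150 1.18 t 0.23
[5.3841e+02 2.0585e+02 3.9780e+01 2.1000e-01] 2727 1.21 t 27.97
[5.5011e+02 1.5149e+02 3.9790e+01 2.1000e-01] 2725 1.3 t -27.64
```

Row_b and row_a were each touched within about 0.3 mm laterally, with the bar at 48.3 mm above the row, so it is seated. I'll ease the preload and release.

```bash
python3 - <<'E'
from h import *
nn=np.array([-np.sin(.21),np.cos(.21)]); q=quat(.21+np.pi)
V=np.array([548.49,180.31])+nn*0.35
r.move_linear([*V,94.35],q,8); r.pause(.2); print(r.get_eef_pos(),r.get_ft_force())
r.gripper_open(); r.pause(.3); print(r.get_time(),r.get_grip_width(),r.get_ft_force())
e=r.get_eef_pos()
r.move_linear([*e[:2],120],q,40); r.move_linear([*e[:2],230],q,150); r.pause(.2)
pos=r.get_eef_pos();o=r.get_orientation()
for n in ['wrist','side']:
    p=r.capture(n); save(p,n+'7'); W=wpts(p,pos,o) if n=='wrist' else pts(p)[p['z_map']>0].reshape(-1,3)
    for c,z in [((548.5,179.4),88),((542.6,207),40),((554.4,151.8),40),((565.8,97),40)]:
        try:
            c,i=fit(W,c,.21,z,halfw=24); print(n,c.round(2),i['n'],round(i['rms'],2),np.round(i['len'],1),'t',((c[:2]-[548.5,179.4])@nn).round(2))
        except Exception as ex: print(n,'fail',ex)
print(r.get_time())
E
```

```text
[548.59556558 180.78213006  94.47896988] [-0.23170414 -0.44078572  4.43516848]
19.025 87.11865949173378 [ 0.35297992  0.29116151 -0.14132585]
wrist [5.4540e+02 1.7886e+02 8.8120e+01 2.1000e-01] 5759 0.59 [-60.5  60.5 -61.4  65.2] t 0.12
wrist [5.4271e+02 2.0661e+02 3.9760e+01 2.1000e-01] 1883 0.61 [-63.2  63.2 -64.1  65. ] t 27.82
wrist [5.5436e+02 1.5228e+02 3.9750e+01 2.1000e-01] 1886 0.61 [-63.3  63.3 -64.1  65. ] t -27.74
wrist [5.6569e+02 9.6510e+01 3.9650e+01 2.1000e-01] 4123 0.66 [-62.7  62.7 -63.6  65.6] t -84.65
side [5.4824e+02 1.7957e+02 8.8970e+01 2.1000e-01] 576 2.59 [-64.1  64.4 -64.6  66.1] t 0.22
side [ 5.2672e+02  1.8533e+02  2.9090e+01 -2.0000e-02] 67 6.88 [-47.4  47.  -47.6  58.4] t 10.34
side [5.5346e+02 1.5397e+02 4.1830e+01 2.0000e-01] 727 3.27 [-63.9  63.9 -64.4  66.8] t -25.9
side [5.6568e+02 9.6470e+01 4.0380e+01 2.1000e-01] 700 2.48 [-63.7  63.8 -64.5  65.8] t -84.69
21.0
```

View pics/wrist7.png

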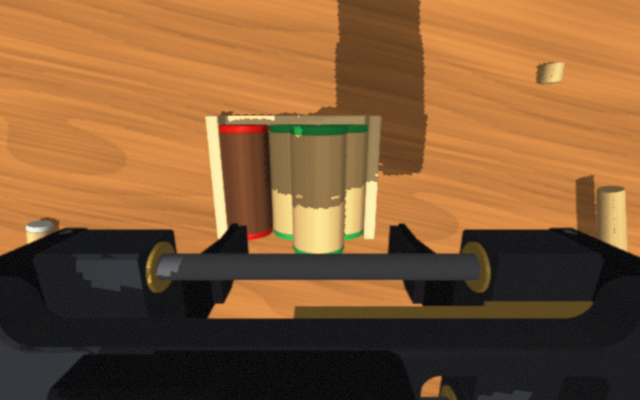

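View pics/side7.png

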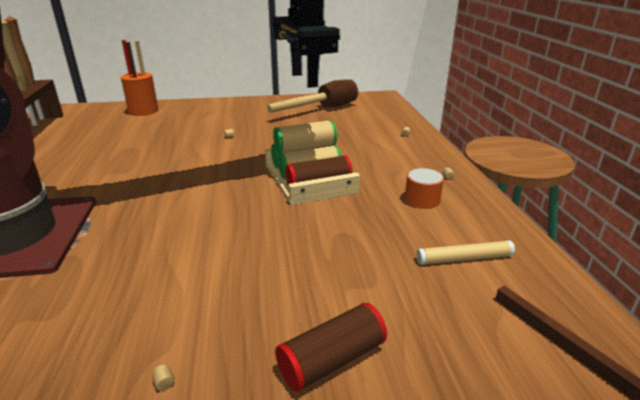

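The wrist view shows the bar at about (318,185), resting between the two pale blanks and parallel to them. It is 48.4 mm above the row and within 0.1 mm of the valley line. The side view, with the bar at about (305,135), agrees, and the gripper is well clear. Handing in.

```bash
python3 - <<'E'
from h import *
print(r.get_time(),r.get_ft_force()); r.close_job()
E
```

```text
21.0 [-0.3547115  -0.63859765  0.73067282]
the job is handed in; nothing more can be done
```

The loose pale blank now rests in the valley between the two pale blanks, released with the gripper well clear. I handed the job in at 21.0 s; it reports no verdict.

**What I did:** I gripped the blank across with 20 N, aiming for the fingertips about 13 mm below its centre. I then lowered it until the wrist force showed contact. It touched row_b first, about 0.9 mm off the valley line, so I corrected sideways twice. I opened the fingers with about 4 N upward force still on the wrist.

**Last checks after retreating:**
- **Wrist camera:** The blank's centre was 48.4 mm above the row's centres and 0.1 mm from the valley line. It was parallel to the row, and the row was within about 0.7 mm of where it started.
- **Ends:** The side camera puts them about level with the row's, within roughly 1 mm. The wrist fit along the bar was cut short because the gripper hides one end.
- **Disagreement:** The side camera's fits of row_a and row_b were unusable because the new blank hides them. For the row I relied on the wrist camera.

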